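# Go / no-go check of a bushed pipe hole

## Robot

A 7-joint arm with a two-finger parallel gripper is mounted at the origin on the work surface. World frame = base frame: x ahead of the robot, y to its left, z up, the work surface at z = 0. Lengths are in m, angles in rad, forces in N, time in s.
With the tool pointing down it reaches from about 0.35 to 0.9 m from the base axis. Payload 19.9 kg.
Tool frame: the origin (TCP) lies at the centre of the arm's flange, where the gripper is bolted on; the fingertips stand arm.tip_extent ahead of it and the grasp point (between the pads) lies 180 mm ahead of it (arm.tip_extent is the distance from the TCP to the fingertips, in m); z points along the fingers, y is the line along which they close (so a half turn about z gives the same grasp; the last joint's range is limited). The gripper opens to 94 mm and grips with 3 to 60 N. Pads are 16 mm wide; open, the fingers measure 119 mm over their backs; the gripper's body (75 mm by 177 mm) begins 78 mm behind the grasp point.
Start: joints at [1.121, 0.417, -0.01, 1.614, 0.005, 1.111, -0.053], TCP at [0.248, -0.573, 0.405] pointing down, gripper open.
Joint ranges: [-2.81, 2.81], [-0.39, 2.02], [-1.27, 1.25], [0.06, 2.57], [-1.19, 4.33], [0.19, 2], [-2.82, 2.82]. Speed limits (rad/s): [1.89, 1.89, 2.39, 2.39, 3.01, 3.01, 3.01].

## Interface

Orientations are given as a unit quaternion [x, y, z, w].
In Python, from cell import arm, read_camera, calibration gives the robot as it stands.
- The arm moves only by the shell command python3 -m crank 'ROWS' [OPENING] [FORCE]. ROWS is a JSON object whose one key "moves" holds a list of rows, each a list of 6 numbers: the shift along the tool's x, y, z in cm, then the turn, a rotation vector about the tool's x, y, z in degrees. A call has 1 to 5 rows; each row is the pose to reach, as a shift and turn from the pose commanded when the call began, along the tool's axes at that moment; what a row does not reach only later rows make up. A row lasts 1/10 s, in which the tool goes at most 50 mm and 8.59 degrees, less where a joint would pass 70% of its speed; a pose out of reach is approached as far as the arm can. A call with a gripper value outside its range is refused whole. OPENING is the opening, from 0 (shut) to 1 (fully open), set as the call begins (- or left out, the last holds). The fingers move at their own pace and stop on an object; FORCE is the grip in N (left out, the last holds). Time passes only in rows, so rows that repeat a pose let the fingers close. It gives the time, the measured TCP pose, the force, the opening and the grip force at its end, in the units of the state.
- arm.state(): the state, without advancing time (a new reading comes with each control period).
- read_camera(name): name is "scene" or "top" or "wrist"; returns the picture (420x560x3 uint8, blue, green, red); there is no depth.
- calibration(name): a dict with "intrinsics" (3x3 intrinsics, pixels), "R" (3x3) and "t" (3): a world point X has camera coordinates R X + t. Camera axes: x right, y down, z forward; pixel columns grow to the right and rows downward; lengths in m; the calibration is good to about 2 mm. The wrist camera is an equidistant fisheye: a pixel r from the principal point sees the ray r / f radians off the axis. A picture is of the moment at which its call begins: read the wrist's pose just before it. calibration takes no time and is no camera call; for the wrist camera it gives the pose at the moment of the call.
- arm.finish_job(): hands the job in; it is judged then, once.
The state is a dict: "time_s": time; "joint_pos": joint angles; "joint_velocities": joint speeds; "joint_torque": joint torques, N m; "position": TCP position; "eef_rot": TCP orientation; "force": force on the tool from outside, world axes, zero at the start; "ft_torque": the same for the moment, N m; "finger_gap": opening from 0.0 (shut) to 1.0 (fully open); "finger_force": force on a finger pad.
Only numpy, scipy, OpenCV 4.12 (cv2) and the standard library are available. Lean on these libraries where they do the work, as an engineer would, in place of code of your own. Each camera call takes 0.05 s, during which the arm holds its last target. There are 200 camera calls.

## Task

Check the brass-bushed hole in the oak rail with the steel plug gauge from its wooden stand: first put the longer, thinner go plug all the way in until its collar is home on the brass, then draw it out and bring the shorter, thicker no-go plug squarely into the shallow recess around the same hole, pressing it down lightly on the hole's mouth (about half a kilo) for about a second to confirm that it will not enter. Feel your way gently and never force the gauge; then set it back down in its stand, let go of it, and leave everything else on the bench alone.

Things in the scene. Friction and masses are not known exactly. Their poses are not given: they have to be found in the camera images.
- gauge: Loose staple-shaped plug gauge, 0.2 to 0.4 kg: steel bar 122 x 22 x 10 mm (z 0 to 10 mm), on its middle a wooden handle 40 (x) x 24 mm (z 10 to 60 mm), two plugs pointing down from its ends. Origin: centre of the bar's underside; x along the bar towards the go plug, z up. Starts in the stand. Pressing a plug twists it in the grip: grip firmly, best along x, tips just above the bar.
- go_tip (a point): Centre of the end face of the go plug (the longer, thinner one), in the gauge at x = +35, z = -30 mm; axes as the gauge's. The plug is 20 mm across and 26 mm long with a 0.6 mm edge bevel on its nose; above it a collar 32 mm across and 4 mm thick sits under the bar. A small dark dot on top of the bar marks the go end.
- nogo_tip (a point): Centre of the end face of the no-go plug (the shorter, thicker one), in the gauge at x = -35, z = -18 mm; axes as the gauge's. The plug is 25 mm across and 14 mm long, with the same collar above it. In the rail it must stop on the floor of the recess; the go collar seats on the brass top.
- rail: Fixed oak rail, 48 (x) by 150 (y) by 45 mm tall, a low steel bracket at each end (to 101 mm from the middle). Origin: centre of its underside; y along the rail, z up. A brass bush plate, 40 (x) by 78 mm (y), is let in, top 48 mm above the bench: in it a round recess 28 mm wide and 3 mm deep, and in the recess's floor, on the same axis, the upright hole, 22 mm wide and over 30 mm deep.
- rail_mark (a point): Middle of the rail at the height of the brass top: the nominal place of the hole; axes as the rail's. The bush does not move, but from rail to rail its place differs: the hole lies anywhere up to 12 mm from this point, either way along y. That offset is not in the measured poses: see it or feel for it. In x the hole is central.
- stand: Fixed light wooden stand of the gauge, 130 (x) by 52 (y) by 40 mm tall. Origin: centre of its underside. Two square wells 38 mm wide go right through it at x = +35 and -35 mm; the gauge's plugs and collars hang in them and its bar rests on the top. The gauge starts with its x along the stand's x.
- stand_top (a point): Centre of the stand's top, 40 mm above the bench, where the gauge's origin lies when it is put away. Axes as the stand's.
- screwdriver: Bystander: loose screwdriver 160 mm long lying between the stand and the rail.
- pipe_foot: Bystander: loose grey metal pipe foot, a cone 40 mm across and 75 mm tall, on the robot's side.
- jar: Bystander: amber jar 64 mm across, 75 mm tall, at the back.
- tin: Bystander: tin 60 mm across, 110 mm tall, at the back.
- carton: Bystander: blue carton 75 x 110 x 50 mm, at the back.
- offcut: Bystander: dark wood offcut 120 x 45 x 22 mm lying in front of the tin.
Mind the look-alikes: they are no part of the job. What is meant by the stand is not pink, and is the larger of those in its own colour.

How it is judged:
On the way, in this order (a step that is already met when the one before it is completed fails the run):
1. the go plug is fully home in the hole, its collar on the brass (within 2 mm), the gauge upright (z of go_tip in the frame of rail_mark below -0.024 m and x of go_tip in the frame of rail_mark between -0.003 and 0.003 m and y of go_tip in the frame of rail_mark between -0.0145 and 0.0145 m and angle between gauge's own z axis and vertical below 0.08 rad), for 0.2 s.
2. the no-go plug, upright in the recess around the same hole, is pressed on the hole's mouth with more than 2.5 N and stays out, for 0.4 s (z of nogo_tip in the frame of rail_mark between -0.0048 and -0.0018 m and x of nogo_tip in the frame of rail_mark between -0.0035 and 0.0035 m and y of nogo_tip in the frame of rail_mark between -0.0145 and 0.0145 m and angle between gauge's own z axis and vertical below 0.1 rad and contact force between gauge and rail above 2.5 N), for 0.4 s.
At the end, for the whole second after the job is handed in: The gauge is back in its stand, plugs down in the two wells and bar resting on the top (origin within 8 mm sideways and 3 mm in height of the stand's top centre, upright within 0.05 rad, along the stand within 0.2 rad, either way round), at rest and let go (horizontal distance between gauge and stand_top below 0.008 m and z of gauge in the frame of stand_top below 0.003 m and angle between gauge's own z axis and vertical below 0.05 rad and angle between the x axis of gauge and the x axis of stand, either way round below 0.2 rad and linear speed of gauge below 0.02 m/s); the robot touches nothing.
It fails at once if the gauge is pressed against the rail or its bush with more than 45 N (contact force between gauge and rail above 45 N).
It fails at once if a bystander is moved more than 15 mm (distance of any of screwdriver, pipe_foot, jar, tin, carton, offcut from where it was at the start of the episode above 0.015 m).
It also fails if it takes over 72 s, if anything falls off the work surface, if the arm or the gripper's body presses on something with over 40 N, if the wrist force passes 120 N, or if a joint passes its speed limit or range.

## Working session

There is one attempt and no reset: what is moved stays moved. The work goes in short steps, Python scripts to look and compute and a shell command to move; the robot and the scene stay as the last step left them, time stands still between calls to the robot, and variables do not carry over. Pictures are saved under pics/ and viewed, at most 10 in all, crops included, and the job is handed in when it is done.

```bash
ls; mkdir -p pics; cat > h.py <<'E'
import numpy as np, cv2
from cell import arm, read_camera, calibration
from scipy.spatial.transform import Rotation as Rn
def ray(name,u,v,c=None):
    c=c or calibration(name); K=np.array(c["intrinsics"]);R=np.array(c["R"]);t=np.array(c["t"])
    x=(u-K[0,2])/K[0,0];y=(v-K[1,2])/K[1,1]
    if name=="wrist":
        r=np.hypot(x,y); d=np.array([np.sin(r)*x/(r+1e-12),np.sin(r)*y/(r+1e-12),np.cos(r)])
    else: d=np.array([x,y,1])
    return -R.T@t, R.T@d
def at(name,u,v,z,c=None):
    o,d=ray(name,u,v,c); return o+d*(z-o[2])/d[2]
def proj(name,X,c=None):
    c=c or calibration(name); K=np.array(c["intrinsics"]);p=np.array(c["R"])@np.array(X)+np.array(c["t"])
    if name=="wrist":
        r=np.hypot(p[0],p[1]);th=np.arctan2(r,p[2]);p=np.array([p[0]/r*th,p[1]/r*th,1])
    p=p/p[2]; return (K@p)[:2]
E
python3 - <<'E'
from h import *
for n in("scene","top"): cv2.imwrite(f"pics/{n}.png",read_camera(n))
s=arm.state();print({k:np.round(v,4) for k,v in s.items()},arm.tip_extent)
print(Rn.from_quat(s["eef_rot"]).as_matrix().round(3))
for n in("scene","top"):
    c=calibration(n);print(n,c)
E
```

```text
pics
{'time_s': np.float64(0.1), 'joint_pos': array([ 1.1205,  0.4179, -0.0103,  1.6141,  0.0047,  1.1107, -0.053 ]), 'joint_velocities': array([-0.0007, -0.0023, -0.0001, -0.0023,  0.0017,  0.001 ,  0.0002]), 'joint_torque': array([ 1.90000e-03, -8.52580e+01,  6.40300e-01, -4.26683e+01,
       -4.89000e-02,  1.64000e-02,  0.00000e+00]), 'position': array([ 0.2484, -0.5734,  0.4041]), 'eef_rot': array([ 9.792e-01,  2.030e-01, -1.000e-04, -5.000e-04]), 'force': array([0.5536, 0.5603, 0.2902]), 'ft_torque': array([ 0.0066, -0.0079, -0.0223]), 'finger_force': np.float64(0.0), 'finger_gap': np.float64(0.9986)} 0.1992
[[ 0.918  0.398 -0.   ]
 [ 0.398 -0.918  0.001]
 [-0.    -0.001 -1.   ]]
scene {'intrinsics': array([[454.79105799,   0.        , 269.67767554],
       [  0.        , 454.79105799, 209.10343091],
       [  0.        ,   0.        ,   1.        ]]), 'R': array([[ 0.16197383,  0.98666961, -0.01573387],
       [ 0.82476543, -0.14411484, -0.54680243],
       [-0.54178082,  0.07559093, -0.83711382]]), 't': array([-0.07801833, -0.44655008,  1.28681963])}
top {'intrinsics': array([[385.87428457,   0.        , 282.22952476],
       [  0.        , 385.87428457, 205.24356472],
       [  0.        ,   0.        ,   1.        ]]), 'R': array([[ 0.01428   , -0.99965131, -0.02221144],
       [-0.99196716, -0.01137098, -0.12598356],
       [ 0.12568706,  0.02383206, -0.99178364]]), 't': array([0.00866916, 0.58116848, 0.8580746 ])}
```

View pics/scene.png

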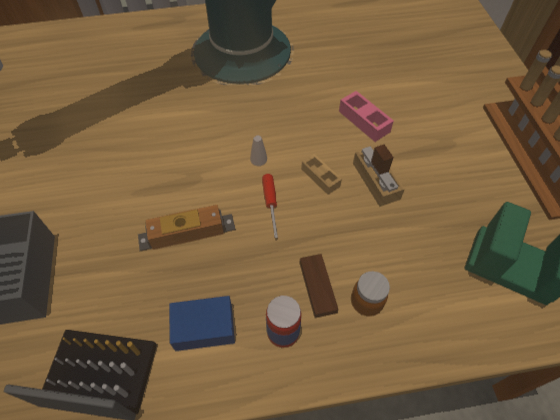

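View pics/top.png

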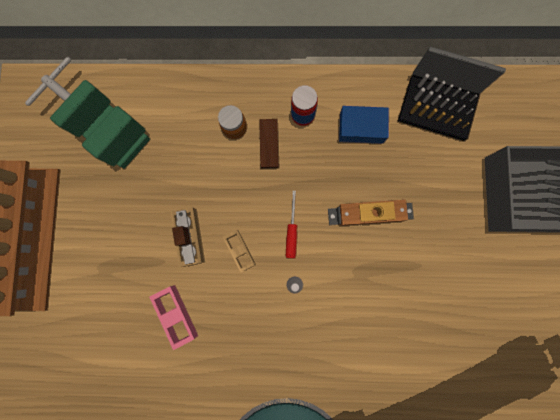

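Three candidate stands: the pink one (scene 366,115; top 173,317), a small empty light-wood one (scene 321,174; top 240,251), and the larger light-wood one with the gauge in it (scene 378,174; top 187,238). The last fits the description: it is not pink and is the larger of its colour. I'll confirm it in an enlarged crop, together with the rail.

```bash
python3 - <<'E'
from h import *
t=cv2.imread("pics/top.png");s=cv2.imread("pics/scene.png")
def cr(im,u,v,w,h,k): return cv2.resize(im[v:v+h,u:u+w],None,fx=k,fy=k,interpolation=cv2.INTER_CUBIC)
a=cr(t,155,200,66,72,6)   #396x432
b=cr(t,322,190,100,45,4) #400x180
c=cr(s,130,195,110,60,3.6)
r=np.zeros((432,400,3),np.uint8); r[:180,:400]=b; r[190:190+c.shape[0],:c.shape[1]]=c
cv2.imwrite("pics/crop1.png",np.hstack([a,r]))
E
```

```text
(no output)
```

View pics/crop1.png

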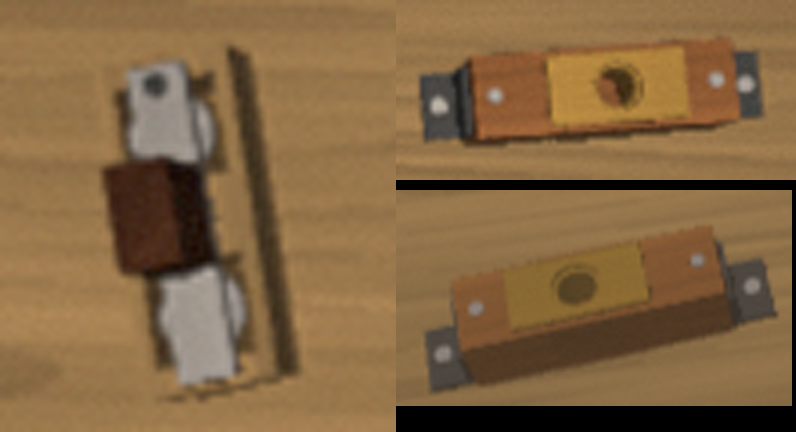

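```bash
python3 - <<'E'
from h import *
T=lambda x,y,z:at("top",155+(x+.5)/6-.5,200+(y+.5)/6-.5,z)
B=lambda x,y,z:at("top",322+(x-396+.5)/4-.5,190+(y+.5)/4-.5,z)
C=lambda x,y,z:at("scene",130+(x-396+.5)/3.6-.5,195+(y-190+.5)/3.6-.5,z)
bar=np.array([T(*p,.05) for p in[(127,70),(185,62),(182,383),(238,376)]]);print("bar",bar.round(4).tolist(),bar.mean(0).round(4))
a=bar[:2].mean(0)-bar[2:].mean(0);print("len",np.linalg.norm(a),"yaw",np.degrees(np.arctan2(a[1],a[0])),"dot",T(155,82,.05).round(4))
h=np.array([T(*p,.1) for p in[(104,168),(167,158),(121,272),(180,262)]]);print("handle",h.mean(0).round(4),np.linalg.norm(h[0]-h[1]),np.linalg.norm(h[0]-h[2]))
for F,br,rl,ho,n in((B,[(548,57),(683,45),(690,115),(553,125)],[(472,57),(733,40),(740,119),(475,137)],(620,88),"top"),(C,[(503,277),(642,243),(648,300),(513,331)],[(453,280),(712,227),(727,292),(467,346)],(576,287),"scene")):
    b=np.array([F(*p,.048) for p in br]);r=np.array([F(*p,.045) for p in rl])
    print(n,"brass",b.mean(0).round(4),"rail",r.mean(0).round(4),"hole",F(*ho,.048).round(4))
    for q in(b,r):
        d=(q[1]+q[2]-q[0]-q[3])/2;print("  len",np.linalg.norm(d),np.linalg.norm((q[3]+q[2]-q[0]-q[1])/2),"yaw",np.degrees(np.arctan2(d[1],d[0])))
E
```

```text
bar [[0.5627, 0.26, 0.05], [0.566, 0.2378, 0.05], [0.4446, 0.2334, 0.05], [0.4476, 0.2123, 0.05]] [0.5052 0.2359 0.05  ]
len 0.1210635859209739 yaw 12.432389003045685 dot [0.5582 0.249  0.05  ]
handle [0.5052 0.2365 0.1   ] 0.022894241448563134 0.03786338576003258
top brass [ 0.5689 -0.2003  0.048 ] rail [ 0.5676 -0.1932  0.045 ] hole [ 0.5675 -0.2012  0.048 ]
  len 0.07732122822683914 0.03951956519747488 yaw -84.65546762183524
  len 0.14982888362663202 0.045630404241919276 yaw -85.4807004421714
scene brass [ 0.5695 -0.1984  0.048 ] rail [ 0.5678 -0.1909  0.045 ] hole [ 0.5692 -0.1989  0.048 ]
  len 0.07802973886367519 0.03776505530300343 yaw 96.13238717685374
  len 0.14777855556214275 0.04548409957344486 yaw 94.04582316529809
```

```bash
cat >> h.py <<'E'
def rel(pos,yaw_y,s=None,base=None):
    """row (cm,deg) from commanded~measured pose to a pose pointing down with tool y at yaw_y deg"""
    s=s or arm.state(); p,R=(np.array(s["position"]),Rn.from_quat(s["eef_rot"])) if base is None else base
    c,k=np.cos(np.radians(yaw_y)),np.sin(np.radians(yaw_y)); y=np.array([c,k,0]);z=np.array([0,0,-1.]);G=Rn.from_matrix(np.c_[np.cross(y,z),y,z])
    return np.round(np.r_[R.inv().apply(np.array(pos)-p)*100,(R.inv()*G).as_rotvec(degrees=True)],2)
E
python3 - <<'E'
from h import *
c=calibration("wrist");s=arm.state();R=Rn.from_quat(s["eef_rot"]).as_matrix()
o=-c["R"].T@c["t"];print("cam in tool",(R.T@(o-s["position"])).round(4),(R.T@c["R"].T).round(3),c["intrinsics"])
print(rel([.5685,-.2,.33],5.4),rel([.505,.236,.32],12.4))
E
```

```text
cam in tool [0.0676 0.0007 0.0203] [[-0.001 -0.972 -0.236]
 [ 1.    -0.    -0.001]
 [ 0.    -0.236  0.972]] [[325.1922621    0.         278.64470653]
 [  0.         325.1922621  207.76259346]
 [  0.           0.           1.        ]]
[ 4.422e+01 -2.153e+01  7.430e+00 -6.000e-02 -3.000e-02 -7.198e+01] [ 5.572e+01 -6.406e+01  8.470e+00 -5.000e-02 -4.000e-02 -7.898e+01]
```

```bash
python3 -m crank '{"moves":[[44.2,-21.5,7.4,0,0,-72],[44.2,-21.5,7.4,0,0,-72],[44.2,-21.5,7.4,0,0,-72],[44.2,-21.5,7.4,0,0,-72],[44.2,-21.5,7.4,0,0,-72]]}' 1; python3 - <<'E'
from h import *
print(rel([.5685,-.2,.33],5.4).tolist())
E
```

```text
time_s: 0.6
position: [0.4103, -0.3841, 0.3671]
eef_rot: [0.835, 0.55, -0.0, -0.0]
force: [-0.0, -0.5, -0.2]
finger_gap: 1.003
finger_force: 0.0
[23.16, 7.26, 3.71, -0.01, -0.0, -28.66]
```

```bash
python3 -m crank '{"moves":[[23.2,7.2,3.7,0,0,-28.6],[23.2,7.2,3.7,0,0,-28.6],[23.2,7.2,3.7,0,0,-28.6],[23.2,7.2,3.7,0,0,-28.6],[23.2,7.2,3.7,0,0,-28.6]]}' 1; python3 -m crank '{"moves":[[0,0,0,0,0,0],[0,0,0,0,0,0]]}'; python3 - <<'E'
from h import *
c=calibration("wrist");im=read_camera("wrist");cv2.imwrite("pics/w1.png",im)
np.savez("w1.npz",**{k:np.array(v) for k,v in c.items()})
print(rel([.5685,-.2,.33],5.4).tolist(),proj("wrist",[.568,-.2,.048],c), arm.state()["time_s"])
E
```

```text
time_s: 1.1
position: [0.5694, -0.2002, 0.3299]
eef_rot: [0.675, 0.738, 0.0, -0.0]
force: [0.9, -0.8, 1.0]
finger_gap: 0.998
finger_force: 0.0
time_s: 1.3
position: [0.5686, -0.2013, 0.3298]
eef_rot: [0.675, 0.738, -0.0, -0.001]
force: [-1.4, -0.8, 0.1]
finger_gap: 1.002
finger_force: 0.0
[0.24, 0.06, 0.01, -0.05, -0.0, -0.41] [278.7498364  211.03015392] 1.35
```

View pics/w1.png

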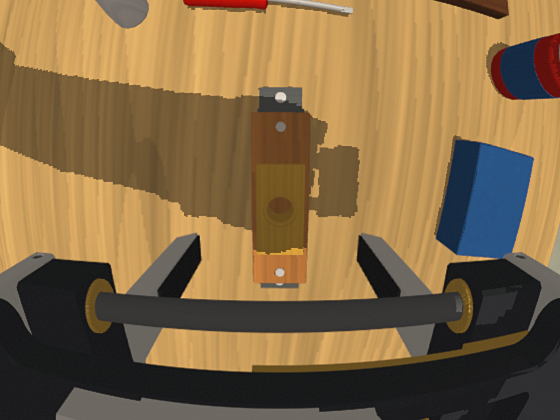

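```bash
python3 - <<'E'
import cv2,numpy as np
im=cv2.imread("pics/w1.png")
a=cv2.resize(im[155:265,240:320],None,fx=5.4,fy=5.4,interpolation=cv2.INTER_CUBIC)
b=cv2.resize(im[80:300,235:325],None,fx=2.7,fy=2.7,interpolation=cv2.INTER_CUBIC)
a=cv2.copyMakeBorder(cv2.convertScaleAbs(a,alpha=1.8),0,0,0,0,0);b=cv2.convertScaleAbs(b,alpha=1.6)
o=np.zeros((594,a.shape[1]+b.shape[1],3),np.uint8);o[:a.shape[0],:a.shape[1]]=a;o[:b.shape[0],a.shape[1]:]=b;print(a.shape,b.shape)
cv2.imwrite("pics/w1c.png",o)
E
```

```text
(594, 432, 3) (594, 243, 3)
```

View pics/w1c.png

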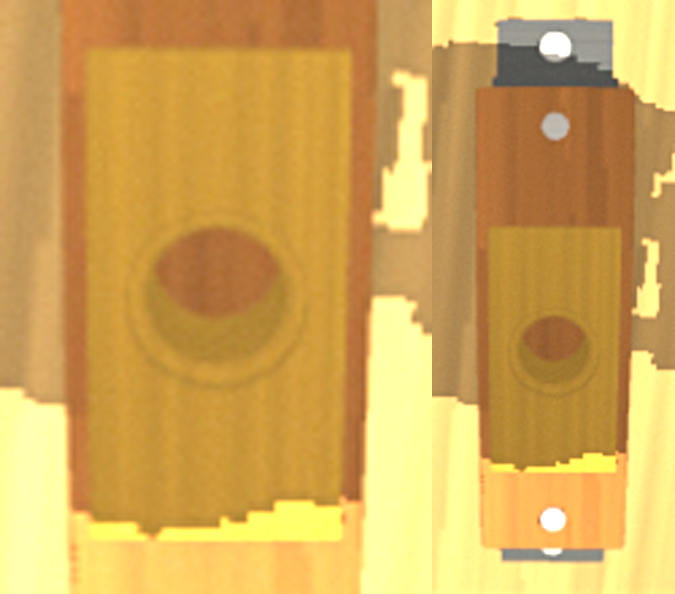

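```bash
python3 - <<'E'
from h import *
c=dict(np.load("w1.npz"))
A=lambda x,y,z:at("wrist",240+(x+.5)/5.4-.5,155+(y+.5)/5.4-.5,z,c)
B=lambda x,y,z:at("wrist",235+(x-432+.5)/2.7-.5,80+(y+.5)/2.7-.5,z,c)
print("recess",np.mean([A(128,297,.048),A(306,297,.048),A(217,210,.048),A(217,385,.048)],0).round(4),np.linalg.norm(A(128,297,.048)-A(306,297,.048)),np.linalg.norm(A(217,210,.048)-A(217,385,.048)))
print("hole",np.mean([A(144,293,.045),A(290,293,.045),A(217,224,.045),A(217,363,.045)],0).round(4),np.linalg.norm(A(144,293,.045)-A(290,293,.045)))
b=np.array([A(*p,.048) for p in[(86,50),(352,48),(342,540),(90,541)]])
r=np.array([B(*p,.045) for p in[(477,87),(633,87),(625,547),(483,547)]])
for q in(b,r):
    d=(q[0]+q[1]-q[2]-q[3])/2;print(q.mean(0).round(4),np.linalg.norm(d),np.linalg.norm((q[1]+q[2]-q[0]-q[3])/2),"yaw",np.degrees(np.arctan2(d[1],d[0])))
print(rel([.505,.236,.32],12.4).tolist())
E
```

```text
recess [ 0.5688 -0.1988  0.048 ] 0.027330856739334355 0.027688371435647976
hole [ 0.5688 -0.1989  0.045 ] 0.022655604257271714
[ 0.5689 -0.1997  0.048 ] 0.07837790872268412 0.04006736022096859 yaw 94.77863913997824
[ 0.5685 -0.1928  0.045 ] 0.14874349879006762 0.04704870361977534 yaw 94.99974208796469
[44.23, -2.47, 1.01, -0.05, -0.01, -7.41]
```

```bash
python3 -m crank '{"moves":[[44.2,-2.5,1,0,0,-7.4],[44.2,-2.5,1,0,0,-7.4],[44.2,-2.5,1,0,0,-7.4],[44.2,-2.5,1,0,0,-7.4],[44.2,-2.5,1,0,0,-7.4]]}' 1; python3 - <<'E'
from h import *
print(rel([.505,.236,.32],12.4).tolist())
E
```

```text
time_s: 1.85
position: [0.5318, 0.0453, 0.3251]
eef_rot: [0.628, 0.778, -0.0, 0.0]
force: [1.5, 0.0, -0.0]
finger_gap: 0.998
finger_force: 0.0
[19.2, 1.42, 0.49, 0.02, 0.05, -0.17]
```

```bash
python3 -m crank '{"moves":[[19.2,1.4,0.5,0,0,-0.2],[19.2,1.4,0.5,0,0,-0.2],[19.2,1.4,0.5,0,0,-0.2],[19.2,1.4,0.5,0,0,-0.2],[19.2,1.4,0.5,0,0,-0.2]]}' 1;python3 -m crank '{"moves":[[0,0,0,0,0,0],[0,0,0,0,0,0]]}'; python3 - <<'E'
from h import *
c=calibration("wrist");im=read_camera("wrist");cv2.imwrite("pics/w2.png",im)
np.savez("w2.npz",**{k:np.array(v) for k,v in c.items()})
print(rel([.505,.236,.32],12.4).tolist())
p=proj("wrist",[.505,.236,.06],c);print(p)
u,v=int(p[0])-90,int(p[1])-70
o=cv2.convertScaleAbs(cv2.resize(im[v:v+140,u:u+180],None,fx=4.2,fy=4.2,interpolation=cv2.INTER_CUBIC),alpha=1.4);print(u,v,o.shape)
cv2.imwrite("pics/w2c.png",o)
E
```

```text
time_s: 2.35
position: [0.5035, 0.2399, 0.3202]
eef_rot: [0.623, 0.782, 0.001, -0.001]
force: [-0.0, -1.6, -0.1]
finger_gap: 1.002
finger_force: 0.0
time_s: 2.55
position: [0.5056, 0.2339, 0.3198]
eef_rot: [0.626, 0.78, -0.0, 0.0]
force: [-0.1, -0.5, -0.2]
finger_gap: 1.001
finger_force: 0.0
[0.22, -0.02, -0.02, 0.0, 0.04, 0.03]
[279.01159503 216.49974189]
189 146 (588, 756, 3)
```

View pics/w2c.png

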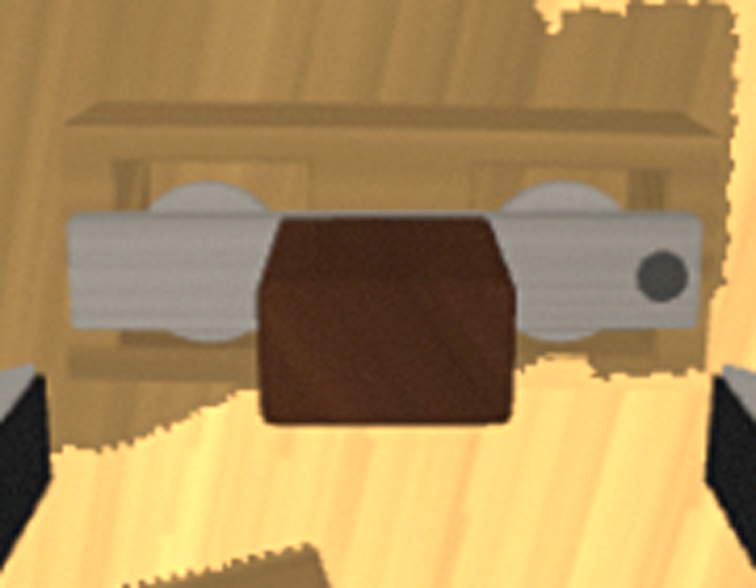

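```bash
python3 - <<'E'
from h import *
c=dict(np.load("w2.npz"))
A=lambda x,y,z:at("wrist",189+(x+.5)/4.2-.5,146+(y+.5)/4.2-.5,z,c)
for n,q,z in(("bar",[(68,214),(700,214),(697,328),(72,328)],.05),("handle",[(258,285),(516,285),(513,423),(264,423)],.1),("stand",[(65,128),(720,132),(706,375),(66,378)],.04)):
    q=np.array([A(*p,z) for p in q]);d=(q[1]+q[2]-q[0]-q[3])/2
    print(n,q.mean(0).round(4),np.linalg.norm(d),np.linalg.norm((q[2]+q[3]-q[0]-q[1])/2),"yaw",np.degrees(np.arctan2(d[1],d[0])))
print(rel([.505,.236,.252],12.4).tolist(),arm.state()["position"])
E
```

```text
bar [0.5054 0.2385 0.05  ] 0.12053632419952938 0.022542798212390906 yaw 12.416675242331637
handle [0.5058 0.2379 0.1   ] 0.038936711447339456 0.022256180659371644 yaw 12.399736849277177
stand [0.5063 0.2394 0.04  ] 0.12919796455081922 0.050575621347056246 yaw 12.395782842123017
[0.22, -0.02, 6.78, 0.0, 0.04, 0.03] [0.50564308 0.23389133 0.31982106]
```

```bash
python3 -m crank '{"moves":[[0.4,0.1,2.2,0,0,0],[0.4,0.1,4.4,0,0,0],[0.4,0.1,6,0,0,0],[0.4,0.1,6.7,0,0,0],[0.4,0.1,6.7,0,0,0]]}' 1;python3 -m crank '{"moves":[[0,0,0,0,0,0],[0,0,0,0,0,0],[0,0,0,0,0,0],[0,0,0,0,0,0],[0,0,0,0,0,0]]}' 0 60;python3 -m crank '{"moves":[[0,0,0,0,0,0],[0,0,0,0,0,0]]}'
```

```text
time_s: 3.1
position: [0.5052, 0.2393, 0.2522]
eef_rot: [0.626, 0.78, -0.001, -0.0]
force: [-0.7, -0.5, 0.8]
finger_gap: 1.001
finger_force: 0.0
time_s: 3.6
position: [0.5051, 0.2399, 0.253]
eef_rot: [0.625, 0.78, 0.0, 0.0]
force: [-0.2, 0.6, 0.9]
finger_gap: 0.614
finger_force: 0.0
time_s: 3.8
position: [0.5051, 0.2399, 0.2528]
eef_rot: [0.625, 0.78, 0.0, -0.0]
force: [-0.9, 1.0, 0.0]
finger_gap: 0.439
finger_force: 0.0
```

```bash
python3 -m crank '{"moves":[[0,0,0,0,0,0],[0,0,0,0,0,0],[0,0,0,0,0,0],[0,0,0,0,0,0]]}' 0 60;python3 - <<'E'
from h import *
s=arm.state();c=calibration("wrist");im=read_camera("wrist");cv2.imwrite("pics/w3.png",im)
np.savez("w3.npz",pos=s["position"],quat=s["eef_rot"],**{k:np.array(v) for k,v in c.items()})
print(s["position"],s["force"],s["finger_force"],proj("wrist",[.505,.238,.05],c))
E
```

```text
time_s: 4.2
position: [0.5052, 0.2399, 0.2529]
eef_rot: [0.625, 0.78, 0.0, 0.0]
force: [0.6, -0.2, 1.3]
finger_gap: 0.423
finger_force: 60.0
[0.50516081 0.23989048 0.25285313] [ 0.62149393 -0.20664534  1.27239974] 60.00028610229492 [278.33144928 248.22978722]
```

View pics/w3.png

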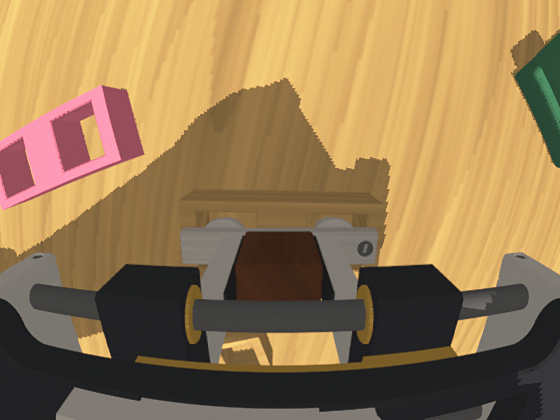

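```bash
python3 - <<'E'
from h import *
d=np.load("w3.npz");c={k:d[k] for k in("R","t","intrinsics")}
q=np.array([at("wrist",u,v,.05,c) for u,v in[(181,229),(378,228.5),(377,264),(182,264)]])
R=Rn.from_quat(d["quat"]);e=(q[1]+q[2]-q[0]-q[3])/2
print(q.mean(0),np.linalg.norm(e),np.linalg.norm((q[2]+q[3]-q[0]-q[1])/2),np.degrees(np.arctan2(e[1],e[0])),"in tool",R.inv().apply(q.mean(0)-d["pos"]).round(4))
print("tool",R.as_matrix().round(4).tolist())
print(rel([.505,.24,.37],12.4),rel([.534,-.202,.35],4.9))
E
python3 -m crank '{"moves":[[0,0,-1.5,0,0,0],[0,0,-4,0,0,0],[0,0,-7,0,0,0],[0,0,-9.5,0,0,0],[0,0,-10,0,0,0]]}'
```

```text
[0.50568049 0.23832983 0.05      ] 0.12107065457003778 0.02330635475092289 12.63223732071811 in tool [-1.700e-03  1.000e-04  2.029e-01]
tool [[-0.218, 0.976, 0.0001], [0.976, 0.218, 0.0001], [0.0001, 0.0001, -1.0]]
[ 1.000e-02 -1.000e-02 -1.172e+01  0.000e+00 -1.000e-02  2.000e-01] [-4.376e+01 -6.820e+00 -9.730e+00  0.000e+00 -1.000e-02  7.700e+00]
time_s: 4.75
position: [0.5053, 0.2403, 0.356]
eef_rot: [0.625, 0.78, 0.002, 0.001]
force: [1.3, 0.7, -4.5]
finger_gap: 0.422
finger_force: 60.0
```

```bash
python3 - <<'E'
from h import *
print(rel([.5338,-.2003,.35],4.9).tolist(), arm.state()["force"])
E
```

```text
[-43.62, -6.83, 0.55, 0.21, -0.05, 7.7] [ 1.26631895  0.73691349 -4.48799016]
```

```bash
python3 -m crank '{"moves":[[-3,-0.5,0,0,0,1],[-7,-1.1,0,0,0,2],[-11.5,-1.8,0,0,0,3.5],[-16,-2.5,0,0,0,5],[-20.5,-3.2,0,0,0,6]]}'; python3 - <<'E'
from h import *
print(rel([.5338,-.2003,.35],4.9).tolist())
E
```

```text
time_s: 5.25
position: [0.5181, 0.031, 0.3524]
eef_rot: [0.666, 0.746, -0.0, -0.0]
force: [1.9, -0.6, -4.3]
finger_gap: 0.422
finger_force: 60.0
[-23.16, -1.07, 0.23, -0.05, -0.0, 1.64]
```

```bash
python3 -m crank '{"moves":[[-4.5,-0.2,0,0,0,1.6],[-9,-0.4,0,0,0,1.6],[-13.5,-0.6,0,0,0,1.6],[-17.5,-0.8,0,0,0,1.6],[-20.5,-0.9,0,0,0,1.6]]}';python3 -m crank '{"moves":[[-1,0,1,0,0,0],[-2,-0.1,2,0,0,0],[-2,-0.1,3,0,0,0],[-2,-0.1,3,0,0,0]]}'; python3 - <<'E'
from h import *
print(rel([.5338,-.2003,.30],4.9).tolist())
E
```

```text
time_s: 5.75
position: [0.5325, -0.1746, 0.3521]
eef_rot: [0.676, 0.737, -0.001, -0.0]
force: [0.3, 0.5, -4.4]
finger_gap: 0.42
finger_force: 60.0
time_s: 6.15
position: [0.5335, -0.1907, 0.3209]
eef_rot: [0.675, 0.738, -0.0, -0.002]
force: [0.1, 0.7, -4.2]
finger_gap: 0.422
finger_force: 60.0
[-0.97, -0.05, 2.08, -0.15, -0.11, 0.17]
```

```bash
python3 -m crank '{"moves":[[-0.5,0,0.8,0,0,0.2],[-1,0,1.6,0,0,0.2],[-1,0,1.6,0,0,0.2],[-1,0,1.6,0,0,0.2],[-1,0,1.6,0,0,0.2]]}'; python3 - <<'E'
from h import *
print(rel([.5338,-.2003,.296],4.9).tolist())
c=calibration("wrist");im=read_camera("wrist");cv2.imwrite("pics/w4.png",im)
np.savez("w4.npz",**{k:np.array(v) for k,v in c.items()})
p=proj("wrist",[.5688,-.1989,.048],c);print(p)
u,v=max(0,int(p[0])-130),max(0,int(p[1])-75)
o=cv2.resize(im[v:v+150,u:u+200],None,fx=4,fy=4,interpolation=cv2.INTER_CUBIC);o=cv2.convertScaleAbs(o,alpha=1.6);print(u,v,o.shape);cv2.imwrite("pics/w4c.png",o)
print(arm.state()["force"],arm.state()["ft_torque"],arm.state()["position"])
E
```

```text
time_s: 6.65
position: [0.5349, -0.2016, 0.307]
eef_rot: [0.677, 0.736, 0.0, 0.0]
force: [-0.1, -0.2, -4.4]
finger_gap: 0.425
finger_force: 60.0
[0.14, -0.1, 1.1, 0.02, 0.0, -0.09]
[323.24411514 219.81097535]
193 144 (600, 800, 3)
[ 0.0830888  -0.16432391 -3.60149596] [-0.03303491 -0.08890044  0.05031648] [ 0.53488919 -0.2016476   0.30707504]
```

View pics/w4c.png

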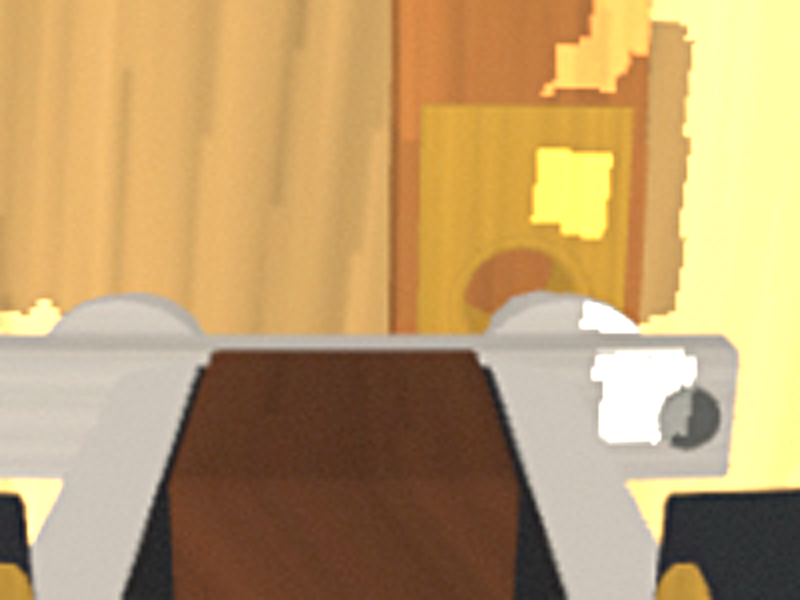

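```bash
python3 - <<'E'
from h import *
c=dict(np.load("w4.npz"));s=arm.state();R=Rn.from_quat(s["eef_rot"]);p=np.array(s["position"])
th=np.linspace(0,2*np.pi,181)
def ext(P):
    q=np.array([proj("wrist",x,c) for x in P]);q=((q+.5-[193,144])*4-.5);return q.min(0).round(1),q.max(0).round(1)
print("recess",ext([[.5688+.014*np.cos(a),-.1989+.014*np.sin(a),.048] for a in th]))
print("hole",ext([[.5688+.011*np.cos(a),-.1989+.011*np.sin(a),.045] for a in th]))
for off in(.0,-.0016):
  for z in(.2128,.2168): print("collar",off,z,ext([p+R.apply([off+.016*np.cos(a),.035+.016*np.sin(a),z]) for a in th]))
  print("bar",ext([p+R.apply([off+x,y,.2028]) for x in(-.011,.011) for y in(-.061,.061)]))
print("brass", [((proj("wrist",np.array([x,y,.048]),c)+.5-[193,144])*4-.5).round(1).tolist() for x,y in[(.5462,-.163),(.5858,-.1596)]])
E
```

```text
recess (array([449.9, 233.5]), array([594. , 373.9]))
hole (array([464.1, 245.3]), array([576.1, 354.5]))
collar 0.0 0.2128 (array([466.8, 285.7]), array([665.4, 476.5]))
collar 0.0 0.2168 (array([464.6, 279.2]), array([659.7, 466.9]))
bar (array([-56.8, 333.8]), array([748.3, 468.2]))
collar -0.0016 0.2128 (array([466.5, 295.7]), array([664.7, 485.5]))
collar -0.0016 0.2168 (array([464.3, 289. ]), array([659. , 475.8]))
bar (array([-55.9, 343.9]), array([747.4, 477.6]))
brass [[423.6, 108.5], [634.2, 110.3]]
```

```bash
python3 -m crank '{"moves":[[0.1,-0.1,0.5,0,0,-0.1],[0.1,-0.1,1,0,0,-0.1],[0.1,-0.1,1.3,0,0,-0.1],[0.1,-0.1,1.3,0,0,-0.1],[0.1,-0.1,1.3,0,0,-0.1]]}';  python3 -m crank '{"moves":[[0,0,0.1,0,0,0],[0,0,0.2,0,0,0],[0,0,0.3,0,0,0],[0,0,0.3,0,0,0]]}'; python3 - <<'E'
from h import *
print(rel([.5338,-.2003,.291],4.9).tolist())
E
```

```text
time_s: 7.2
position: [0.5338, -0.2009, 0.2937]
eef_rot: [0.676, 0.737, -0.0, -0.0]
force: [0.2, 0.2, -4.4]
finger_gap: 0.419
finger_force: 60.0
time_s: 7.6
position: [0.5337, -0.2009, 0.2906]
eef_rot: [0.676, 0.737, -0.0, -0.0]
force: [0.3, 0.4, -3.8]
finger_gap: 0.42
finger_force: 60.0
[0.06, 0.02, -0.04, -0.01, -0.01, -0.01]
```

```bash
python3 -m crank '{"moves":[[0,0,0.1,0,0,0],[0,0,0.2,0,0,0],[0,0,0.3,0,0,0],[0,0,0.4,0,0,0],[0,0,0.4,0,0,0]]}'; python3 -m crank '{"moves":[[0,0,0.1,0,0,0],[0,0,0.2,0,0,0],[0,0,0.2,0,0,0]]}'; python3 -c "
from h import *
print(arm.state()['force'],arm.state()['ft_torque'])"
```

```text
time_s: 8.1
position: [0.5337, -0.2009, 0.2866]
eef_rot: [0.676, 0.737, -0.0, -0.0]
force: [0.0, -0.4, -3.3]
finger_gap: 0.421
finger_force: 60.0
time_s: 8.4
position: [0.5337, -0.2009, 0.2846]
eef_rot: [0.676, 0.737, -0.0, -0.0]
force: [-0.1, -0.6, -3.8]
finger_gap: 0.423
finger_force: 60.0
[-0.1229349  -0.61455909 -3.84941071] [-0.05099029 -0.05846082  0.04361475]
```

```bash
for i in 1; do python3 -m crank '{"moves":[[0,0,0.1,0,0,0],[0,0,0.2,0,0,0],[0,0,0.3,0,0,0],[0,0,0.4,0,0,0],[0,0,0.5,0,0,0]]}'; done; python3 -c "
from h import *
print(arm.state()['force'],arm.state()['ft_torque'])"
```

```text
time_s: 8.9
position: [0.5337, -0.2009, 0.2797]
eef_rot: [0.676, 0.737, -0.0, -0.0]
force: [-0.9, 0.1, -4.3]
finger_gap: 0.421
finger_force: 60.0
[-0.92190792  0.10166099 -4.28771973] [ 0.03707509 -0.11418606  0.01324801]
```

```bash
python3 -m crank '{"moves":[[0,0,0.1,0,0,0],[0,0,0.2,0,0,0],[0,0,0.3,0,0,0],[0,0,0.4,0,0,0],[0,0,0.5,0,0,0]]}'; python3 -c "
from h import *
print(arm.state()['force'],arm.state()['ft_torque'])"
```

```text
time_s: 9.4
position: [0.5337, -0.2009, 0.2747]
eef_rot: [0.676, 0.737, -0.0, -0.0]
force: [0.8, 0.5, -3.3]
finger_gap: 0.423
finger_force: 60.0
[ 0.82984878  0.45640217 -3.33554286] [-0.11543456 -0.09178693  0.03011749]
```

No side force, so it is sliding in. Continuing to about 2 mm above the seat, then in fine steps.

```bash
python3 -m crank '{"moves":[[0,0,0.2,0,0,0],[0,0,0.4,0,0,0],[0,0,0.6,0,0,0],[0,0,0.75,0,0,0],[0,0,0.75,0,0,0]]}'; python3 -m crank '{"moves":[[0,0,0.1,0,0,0],[0,0,0.1,0,0,0],[0,0,0.2,0,0,0],[0,0,0.2,0,0,0]]}'
```

```text
time_s: 9.9
position: [0.5337, -0.2009, 0.267]
eef_rot: [0.676, 0.737, -0.0, -0.0]
force: [-0.2, 0.7, -2.9]
finger_gap: 0.422
finger_force: 60.0
time_s: 10.3
position: [0.5337, -0.2009, 0.2652]
eef_rot: [0.676, 0.737, -0.0, -0.0]
force: [-0.3, -0.0, -3.0]
finger_gap: 0.422
finger_force: 60.0
```

```bash
python3 -m crank '{"moves":[[0,0,0.05,0,0,0],[0,0,0.05,0,0,0],[0,0,0.1,0,0,0],[0,0,0.1,0,0,0]]}'
```

```text
time_s: 10.7
position: [0.5337, -0.2009, 0.2648]
eef_rot: [0.676, 0.737, -0.0, 0.0]
force: [-4.5, 1.6, 7.1]
finger_gap: 0.424
finger_force: 60.0
```

```bash
python3 -m crank '{"moves":[[0,0,-0.03,0,0,0],[0,0,-0.03,0,0,0],[0,0,-0.03,0,0,0],[0,0,-0.03,0,0,0]]}'; python3 -m crank '{"moves":[[0,0,-0.3,0,0,0],[0,0,-0.8,0,0,0],[0,0,-1.4,0,0,0],[0,0,-2,0,0,0],[0,0,-2.6,0,0,0]]}'; python3 -m crank '{"moves":[[0,0,-1,0,0,0],[0,0,-2,0,0,0],[0,0,-2,0,0,0],[0,0,-2,0,0,0]]}'; python3 - <<'E'
from h import *
s=arm.state();R=Rn.from_quat(s["eef_rot"]).as_matrix();p=np.array(s["position"])
print(R.round(4).tolist(),p,(p+.07*R[:,1]).round(4))
E
```

```text
time_s: 11.1
position: [0.5337, -0.2009, 0.2648]
eef_rot: [0.676, 0.737, -0.0, 0.0]
force: [-3.7, 0.7, 5.0]
finger_gap: 0.421
finger_force: 60.0
time_s: 11.6
position: [0.5337, -0.2009, 0.2912]
eef_rot: [0.676, 0.737, 0.0, 0.0]
force: [-0.1, 0.2, -4.2]
finger_gap: 0.423
finger_force: 60.0
time_s: 12.0
position: [0.5337, -0.201, 0.3108]
eef_rot: [0.676, 0.737, 0.0, 0.0]
force: [-0.7, -0.2, -4.1]
finger_gap: 0.423
finger_force: 60.0
[[-0.0852, 0.9964, 0.0003], [0.9964, 0.0852, -0.0002], [-0.0002, 0.0003, -1.0]] [ 0.53368506 -0.20095659  0.31079207] [ 0.6034 -0.195   0.3108]
```

```bash
python3 -m crank '{"moves":[[0,1.5,0,0,0,0],[0,3,0,0,0,0],[0,5,0,0,0,0],[0,6.5,0,0,0,0],[0,7,0,0,0,0]]}'; python3 -m crank '{"moves":[[0,0,0,0,0,0],[0,0,1.5,0,0,0],[0,0,2.5,0,0,0],[0,0,2.9,0,0,0],[0,0,2.9,0,0,0]]}';python3 -m crank '{"moves":[[0,0,0,0,0,0]]}'; python3 - <<'E'
from h import *
s=arm.state();print(s["position"],rel([.6034,-.195,.2806],4.9).tolist())
c=calibration("wrist");im=read_camera("wrist");cv2.imwrite("pics/w5.png",im)
p=proj("wrist",[.5688,-.1989,.048],c)
u,v=max(0,int(p[0])-90),max(0,int(p[1])-90)
o=cv2.resize(im[v:v+120,u:u+160],None,fx=5,fy=5,interpolation=cv2.INTER_CUBIC);o=cv2.convertScaleAbs(o,alpha=1.6);print(u,v,o.shape,p);cv2.imwrite("pics/w5c.png",o)
R=Rn.from_quat(s["eef_rot"]);P=np.array(s["position"]);th=np.linspace(0,2*np.pi,181)
def ext(A):
    q=np.array([proj("wrist",x,c) for x in A]);q=((q+.5-[u,v])*5-.5);return q.min(0).round(1),q.max(0).round(1)
print("recess",ext([[.5688+.014*np.cos(a),-.1989+.014*np.sin(a),.048] for a in th]))
print("collar",ext([P+R.apply([-.0016+.016*np.cos(a),-.035+.016*np.sin(a),.2128+.004*k]) for a in th for k in(0,1)]))
print("nogo end",ext([P+R.apply([-.0016+.0125*np.cos(a),-.035+.0125*np.sin(a),.2308]) for a in th]))
print("bar",ext([P+R.apply([-.0016+x,y,.2028]) for x in(-.011,.011) for y in(-.061,.061)]))
E
```

```text
time_s: 12.5
position: [0.6044, -0.1945, 0.3099]
eef_rot: [0.676, 0.737, 0.0, -0.0]
force: [-1.2, -0.2, -4.2]
finger_gap: 0.422
finger_force: 60.0
time_s: 13.0
position: [0.603, -0.195, 0.2805]
eef_rot: [0.676, 0.737, -0.0, -0.001]
force: [0.1, -0.5, -3.8]
finger_gap: 0.422
finger_force: 60.0
time_s: 13.1
position: [0.6034, -0.195, 0.2816]
eef_rot: [0.676, 0.737, 0.0, -0.0]
force: [0.9, 0.2, -3.4]
finger_gap: 0.427
finger_force: 60.0
[ 0.60342669 -0.19499008  0.28163188] [-0.0, -0.0, 0.1, -0.0, -0.0, -0.01]
138 140 (600, 800, 3) [228.85618641 230.95197619]
recess (array([357.8, 359. ]), array([556.5, 551. ]))
collar (array([308.8, 381.3]), array([559.3, 627. ]))
nogo end (array([363.3, 379.5]), array([542.6, 552.4]))
bar (array([205.4, 449.7]), array([1209.4,  616.8]))
```

View pics/w5c.png

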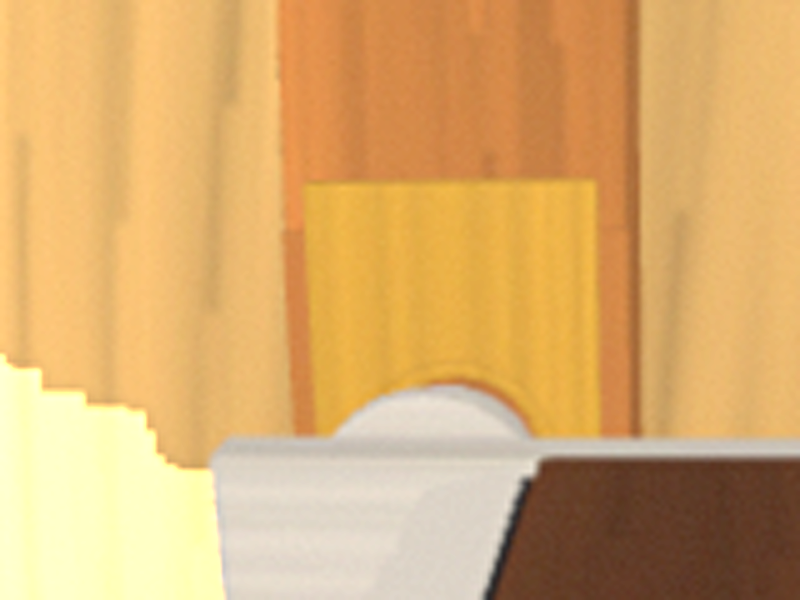

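```bash
python3 -m crank '{"moves":[[0,0,0.1,0,0,0],[0,0,0.2,0,0,0],[0,0,0.3,0,0,0],[0,0,0.35,0,0,0],[0,0,0.35,0,0,0]]}'
```

```text
time_s: 13.65
position: [0.6034, -0.1949, 0.278]
eef_rot: [0.676, 0.737, -0.0, -0.0]
force: [0.7, 0.5, -4.3]
finger_gap: 0.423
finger_force: 60.0
```

```bash
python3 -m crank '{"moves":[[0,0,0.1,0,0,0],[0,0,0.1,0,0,0],[0,0,0.15,0,0,0],[0,0,0.15,0,0,0]]}'
```

```text
time_s: 14.05
position: [0.6034, -0.1949, 0.2765]
eef_rot: [0.676, 0.737, -0.0, -0.0]
force: [-0.9, -0.2, -3.2]
finger_gap: 0.424
finger_force: 60.0
```

```bash
python3 -m crank '{"moves":[[0,0,0.05,0,0,0],[0,0,0.05,0,0,0],[0,0,0.08,0,0,0],[0,0,0.08,0,0,0]]}'
```

```text
time_s: 14.45
position: [0.6035, -0.1949, 0.2758]
eef_rot: [0.676, 0.737, 0.0, -0.0]
force: [-0.2, 0.4, -2.3]
finger_gap: 0.421
finger_force: 60.0
```

```bash
python3 -m crank '{"moves":[[0,0,0.02,0,0,0],[0,0,0.02,0,0,0],[0,0,0.03,0,0,0],[0,0,0.03,0,0,0]]}'
```

```text
time_s: 14.85
position: [0.6035, -0.1949, 0.2757]
eef_rot: [0.676, 0.737, 0.0, 0.0]
force: [-2.3, 0.3, 4.6]
finger_gap: 0.422
finger_force: 60.0
```

```bash
python3 -m crank '{"moves":[[0,0,-0.01,0,0,0],[0,0,-0.01,0,0,0],[0,0,-0.01,0,0,0],[0,0,-0.01,0,0,0],[0,0,-0.01,0,0,0]]}'; python3 -m crank '{"moves":[[0,0,0,0,0,0],[0,0,0,0,0,0],[0,0,0,0,0,0],[0,0,0,0,0,0],[0,0,0,0,0,0]]}'
```

```text
time_s: 15.35
position: [0.6035, -0.1949, 0.2757]
eef_rot: [0.676, 0.737, 0.0, 0.0]
force: [-2.5, 0.9, 5.2]
finger_gap: 0.424
finger_force: 60.0
time_s: 15.85
position: [0.6035, -0.1949, 0.2758]
eef_rot: [0.676, 0.737, 0.0, 0.0]
force: [-2.0, 0.6, 4.8]
finger_gap: 0.425
finger_force: 60.0
```

```bash
python3 -m crank '{"moves":[[0,0,-0.5,0,0,0],[0,0,-2,0,0,0],[0,0,-4.5,0,0,0],[0,0,-7,0,0,0],[0,0,-8,0,0,0]]}'; python3 - <<'E'
from h import *
print(rel([.5052,.2399,.356],12.6).tolist())
E
```

```text
time_s: 16.35
position: [0.6039, -0.1949, 0.3588]
eef_rot: [0.676, 0.737, 0.001, 0.002]
force: [0.3, 0.5, -4.0]
finger_gap: 0.42
finger_force: 60.0
[44.17, -6.12, 0.2, 0.19, 0.08, -7.7]
```

```bash
python3 -m crank '{"moves":[[3,-0.4,0,0,0,-1],[7.5,-1,0,0,0,-2.5],[12,-1.7,0,0,0,-4],[16.5,-2.3,0,0,0,-5.5],[21,-2.9,0,0,0,-7]]}'; python3 - <<'E'
from h import *
print(rel([.5052,.2399,.356],12.6).tolist())
E
```

```text
time_s: 16.85
position: [0.5558, 0.0134, 0.3557]
eef_rot: [0.63, 0.777, -0.0, 0.0]
force: [1.9, 0.1, -4.8]
finger_gap: 0.426
finger_force: 60.0
[23.21, -0.27, -0.04, 0.0, 0.0, -0.66]
```

```bash
python3 -m crank '{"moves":[[4.5,-0.1,0,0,0,-0.6],[9,-0.2,0,0,0,-0.6],[13.5,-0.2,0,0,0,-0.6],[17.5,-0.3,0,0,0,-0.6],[20.5,-0.3,0,0,0,-0.6]]}'; python3 -m crank '{"moves":[[1.2,0,0,0,0,0],[1.2,0,0.5,0,0,0],[1.2,0,1.5,0,0,0],[1.2,0,2.5,0,0,0],[1.2,0,2.5,0,0,0]]}';python3 -m crank '{"moves":[[0,0,0,0,0,0],[0,0,0,0,0,0]]}'; python3 - <<'E'
from h import *
print(rel([.5052,.2399,.30],12.6).tolist())
E
```

```text
time_s: 17.35
position: [0.5103, 0.2143, 0.3557]
eef_rot: [0.625, 0.78, 0.0, -0.0]
force: [0.3, 0.1, -3.7]
finger_gap: 0.427
finger_force: 60.0
time_s: 17.85
position: [0.5089, 0.2221, 0.3287]
eef_rot: [0.627, 0.779, -0.001, -0.001]
force: [0.5, -0.5, -3.3]
finger_gap: 0.421
finger_force: 60.0
time_s: 18.05
position: [0.5091, 0.2232, 0.3308]
eef_rot: [0.626, 0.78, 0.0, 0.0]
force: [-0.8, 0.2, -3.4]
finger_gap: 0.426
finger_force: 60.0
[1.71, -0.02, 3.08, 0.01, -0.01, -0.13]
```

```bash
python3 -m crank '{"moves":[[0.8,0,0.5,0,0,-0.1],[1.7,0,1.5,0,0,-0.1],[1.7,0,2.5,0,0,-0.1],[1.7,0,3,0,0,-0.1],[1.7,0,3,0,0,-0.1]]}';python3 -m crank '{"moves":[[0,0,0,0,0,0],[0,0,0,0,0,0]]}'; python3 - <<'E'
from h import *
print(rel([.5052,.2399,.2540],12.6).tolist())
E
```

```text
time_s: 18.55
position: [0.505, 0.2399, 0.2994]
eef_rot: [0.625, 0.78, -0.001, -0.0]
force: [0.4, 0.8, -3.8]
finger_gap: 0.421
finger_force: 60.0
time_s: 18.75
position: [0.5053, 0.24, 0.3009]
eef_rot: [0.625, 0.78, 0.0, 0.0]
force: [0.2, 0.0, -3.9]
finger_gap: 0.418
finger_force: 60.0
[-0.01, -0.02, 4.69, 0.03, -0.0, -0.02]
```

```bash
python3 -m crank '{"moves":[[0,0,0.7,0,0,0],[0,0,1.4,0,0,0],[0,0,2.0,0,0,0],[0,0,2.5,0,0,0],[0,0,2.5,0,0,0]]}';python3 -m crank '{"moves":[[0,0,0.6,0,0,0],[0,0,1.2,0,0,0],[0,0,1.7,0,0,0],[0,0,2.1,0,0,0],[0,0,2.1,0,0,0]]}'
```

```text
time_s: 19.25
position: [0.505, 0.24, 0.2747]
eef_rot: [0.625, 0.78, -0.001, -0.0]
force: [0.5, -0.5, -3.8]
finger_gap: 0.423
finger_force: 60.0
time_s: 19.75
position: [0.5051, 0.24, 0.254]
eef_rot: [0.625, 0.78, -0.0, -0.0]
force: [0.4, 0.0, -3.3]
finger_gap: 0.425
finger_force: 60.0
```

```bash
python3 -m crank '{"moves":[[0,0,0.05,0,0,0],[0,0,0.1,0,0,0],[0,0,0.15,0,0,0],[0,0,0.2,0,0,0],[0,0,0.2,0,0,0]]}'
```

```text
time_s: 20.25
position: [0.5052, 0.2402, 0.2528]
eef_rot: [0.625, 0.78, 0.0, 0.0]
force: [-1.5, -1.8, 0.3]
finger_gap: 0.42
finger_force: 60.0
```

Resting on the stand at the original height. Opening, then rising straight up.

```bash
python3 -m crank '{"moves":[[0,0,-0.05,0,0,0],[0,0,-0.05,0,0,0],[0,0,-0.05,0,0,0],[0,0,-0.05,0,0,0],[0,0,-0.05,0,0,0]]}' 0.9; python3 -m crank '{"moves":[[0,0,0,0,0,0],[0,0,0,0,0,0],[0,0,0,0,0,0]]}'; python3 -m crank '{"moves":[[0,0,-1,0,0,0],[0,0,-3,0,0,0],[0,0,-6,0,0,0],[0,0,-9,0,0,0],[0,0,-12,0,0,0]]}';python3 -m crank '{"moves":[[0,0,0,0,0,0],[0,0,0,0,0,0],[0,0,0,0,0,0]]}'; python3 - <<'E'
from h import *
c=calibration("wrist");im=read_camera("wrist")
p=proj("wrist",[.505,.238,.06],c);u,v=int(p[0])-90,int(p[1])-70;print(u,v,p)
np.savez("w6.npz",**{k:np.array(c[k]) for k in("R","t","intrinsics")})
cv2.imwrite("pics/w6c.png",cv2.convertScaleAbs(cv2.resize(im[v:v+140,u:u+180],None,fx=4.2,fy=4.2,interpolation=cv2.INTER_CUBIC),alpha=1.4))
E
```

```text
time_s: 20.75
position: [0.5052, 0.2402, 0.2531]
eef_rot: [0.625, 0.78, 0.0, -0.0]
force: [0.2, 0.6, 0.4]
finger_gap: 0.815
finger_force: 0.0
time_s: 21.05
position: [0.5052, 0.2401, 0.2531]
eef_rot: [0.625, 0.78, -0.0, -0.0]
force: [-0.3, -0.6, -0.4]
finger_gap: 0.902
finger_force: 0.0
time_s: 21.55
position: [0.5049, 0.2401, 0.375]
eef_rot: [0.625, 0.78, 0.0, -0.0]
force: [0.2, 0.7, 0.0]
finger_gap: 0.9
finger_force: 0.0
time_s: 21.85
position: [0.505, 0.2399, 0.3725]
eef_rot: [0.625, 0.78, -0.0, -0.0]
force: [-1.1, -0.2, 0.0]
finger_gap: 0.898
finger_force: 0.0
189 136 [279.00103056 206.00701497]
```

View pics/w6c.png

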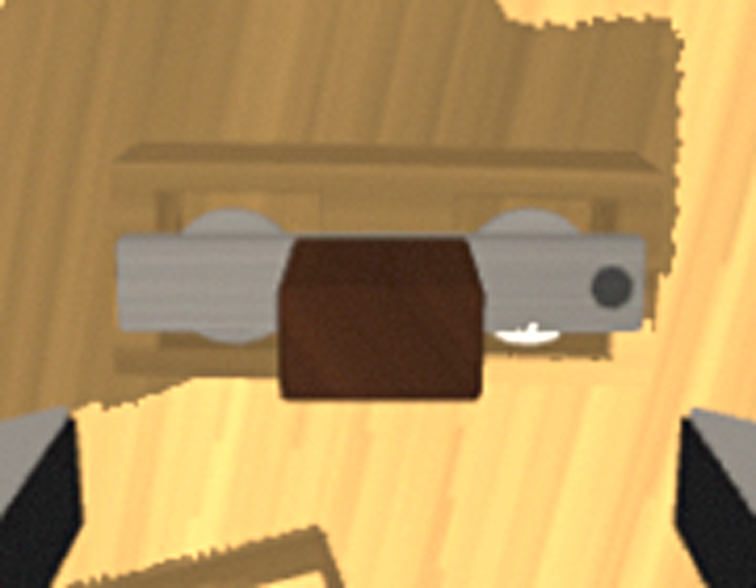

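The picture shows the gauge seated level and centred: bar corners near (117,235) to (645,330), collars down in both wells. The gripper is open and well clear. Handing in.

```bash
python3 -c "
from cell import arm
print(arm.finish_job())"
```

```text
the job is handed in; nothing more can be done
None
```

The job is handed in at about 22 s: the go plug seated with its collar on the brass, the no-go plug stopped on the recess floor under about 8–9 N (above the half kilo asked, well under the 45 N limit) for over a second, and the gauge is back in its stand and released; the judge gave no verdict.

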